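# Refit the control knob of a bench transformer

## Robot

A 6-joint arm with a two-finger parallel gripper is mounted at the origin on the work surface. World frame = base frame: x ahead of the robot, y to its left, z up, the work surface at z = 0. Lengths are in m, angles in degrees, forces in N, time in s.
With the tool pointing down it reaches from about 0.3 to 0.75 m from the base axis. Payload 8.5 kg.
Tool frame: the origin (TCP) lies at the very end of the fingers, on their centre line; the grasp point (between the pads) lies 19 mm behind it (env.hold_point_z is the distance from the TCP to the grasp point, in m); z points along the fingers, y is the line along which they close (so a half turn about z gives the same grasp; the last joint's range is limited). The gripper opens to 85 mm and grips with 20 to 120 N. Pads are 22 mm wide; open, the fingers measure 114 mm over their backs; the gripper's body (76 mm by 85 mm) begins 54 mm behind the grasp point. The pads swing forward as they close: fully open they stand 13 mm farther back than shut.
Start: joints at [-12.336, 21.807, 74.336, -0, 83.858, -12.336], TCP at [0.55, 0, 0.231] pointing down, gripper open.
Joint ranges: [-178.18, 178.18], [-50.72, 133.34], [12.68, 142.11], [-81.47, 261.47], [9.98, 163.14], [-165.26, 165.26]. Speed limits (degrees/s): [136.94, 136.94, 180, 180, 180, 180].

## Interface

Orientations are given as a 3x3 rotation matrix whose columns are the frame's x, y, z axes.
In Python, from rig import env, optics gives the robot as it stands.
- The arm moves only by the shell command python3 -m jog 'ROWS' [OPENING] [FORCE]. ROWS is JSON, a list of rows, each an object with "linear": the shift along the tool's x, y, z in units of 40 mm (1.0 is 40 mm), a list of three; "roll": the turn about the tool's z in units of 5 degrees (1.0 is 5 degrees). A call has 1 to 12 rows; each row shifts and turns the commanded pose from where the row before left it, along the tool's axes as they then stand; what a row does not reach is not made up. A row lasts 1/12 s, in which the tool goes at most 41.7 mm and 7.16 degrees, less where a joint would pass 70% of its speed; a pose out of reach is approached as far as the arm can. A call is refused whole if a number of a shift passes 1 or a number of a turn 1, either way. A call with a gripper value outside its range is refused whole. OPENING is the opening, from -1 (shut) to 1 (fully open), set as the call begins (- or left out, the last holds). The fingers move at their own pace and stop on an object; FORCE is the grip in N (left out, the last holds). Time passes only in rows, so rows that do not move let the fingers close. It gives the time, the measured TCP pose, the force, the opening and the grip force at its end, in the units of the state.
- env.observe(): the state, without advancing time (a new reading comes with each control period).
- optics.get_image(name): name is "scene" or "side" or "wrist"; returns the picture (480x640x3 uint8, red, green, blue); there is no depth.
- optics.calibration(name): a dict with "fov_y" (degrees; the focal length in pixels is half the picture's height over the tangent of half this angle, whatever the lens; pixels are square), "cx", "cy" (the principal point, pixels), "T" (4x4, takes a point from camera to world coordinates). Camera axes: x right, y down, z forward; pixel columns grow to the right and rows downward; lengths in m; the calibration is good to about 2 mm. A picture is of the moment at which its call begins: read the wrist's pose just before it. calibration takes no time and is no camera call; for the wrist camera it gives the pose at the moment of the call.
- env.close_job(): hands the job in; it is judged then, once.
The state is a dict: "time_s": time; "q": joint angles; "qvel": joint speeds; "joint_efforts": joint torques, N m; "position": TCP position; "tool_rot": TCP orientation; "ft_force": force on the tool from outside, world axes, zero at the start; "wrist_torque": the same for the moment, N m; "grip_width": finger opening in m; "gripper_force": force on a finger pad.
Only numpy, scipy, OpenCV 4.12 (cv2) and the standard library are available. Lean on these libraries where they do the work, as an engineer would, in place of code of your own. Each camera call takes 0.05 s, during which the arm holds its last target. There are 200 camera calls.

## Task

Take the big black control knob out of the parts tray and refit it on the bare spindle on top of the bench transformer. Its drive slot is hidden inside, so turn it on the spindle until it drops over the lugs, and leave it fully home, level and let go. Leave the other parts in the tray where they lie.

Things in the scene. Friction and masses are not known exactly. Their poses are not given: they have to be found in the camera images.
- knob: Big round black knob, finely ribbed sides, flat closed top with a bright disc: 46 mm across (48 over the ribs), 38 mm high, about 120 to 170 g, the tallest thing in the tray. Origin: centre of its underside, z up its axis. It lies upright, open end down, on the floor (4 mm thick) of any one of the four compartments. Nothing outside shows how the slot inside lies.
- knob_bore (a point): Centre of the lower face of the brass insert in the knob's open underside, 2 mm above its lower edge; the skirt around it is 36 mm inside. The insert has an 18 mm round bore, 28 mm deep, crossed right through by a straight slot 11.5 mm wide. It is clamped firmly (slips only above 0.8 N m) at an unknown angle: this yaw tells nothing of it. It fits either way round, so half a turn finds it.
- spindle_seat (a point): On the spindle's axis at the top of the flat dark boss (54 mm across), 134 mm above the table, where the knob's lower edge rests when home; z up, x along the lugs. Two flat lugs, 8 mm wide, stick out of the spindle, one each way, to 15.5 mm from the axis; their tops are 10 mm above this point. Spindle and lugs do not turn.
- spindle_tip (a point): Top of the upright steel spindle, 27 mm above the seat: 16 mm thick, its last 5 mm tapering to 9 mm. With the slot out of line the knob rides on the lugs, its lower edge 8 mm above the boss, held on by the spindle, and can be let go there. With the slot within about 0.1 rad of the lugs it drops those 8 mm under a light push or its own weight.
- transformer: The bench transformer: a blue metal case 150 mm (x) by 160 mm (y), 130 mm high, with black louvres and an aluminium dial ring on top, fixed to the table. Origin: centre of its underside; the spindle is at the middle of the top.
- tray: Grey plastic tray, fixed, 196 mm square and 22 mm high, walls and floor 4 mm, with one divider each way making four compartments; their centres lie 48 mm either way from the tray's origin along its x and y. Origin: centre of its underside.
- small_knob: Small round knob, 28 mm across and 18 mm high, lying in one compartment; origin under its centre. Leave it.
- foot: Tapered rubber foot, 36 mm across and 14 mm high, lying in one compartment; origin under its centre. Leave it.
- bezel: Flat steel ring, 38 mm across and 8 mm high, lying in one compartment; origin under its centre. Leave it.
There are look-alikes about, which are no part of the job. What is shaped like the knob but pink is not meant.

How it is judged (in metres and radians):
At the end, for the whole second after the job is handed in: The knob is fully home on the spindle: its lower edge within 3 mm of the boss, centred within 4 mm, its axis upright within 0.08 rad, at rest and let go (z of knob in the frame of spindle_seat between -0.003 and 0.003 m and horizontal distance between knob and spindle_seat below 0.004 m and angle between knob's own z axis and vertical below 0.08 rad and linear speed of knob below 0.02 m/s); the robot touches nothing.
It fails at once if another part in the tray is moved by more than 25 mm (distance of any of small_knob, foot, bezel from where it was at the start of the episode above 0.025 m).
It also fails if it takes over 58 s, if anything falls off the work surface, if the arm or the gripper's body presses on something with over 40 N, if the wrist force passes 120 N, or if a joint passes its speed limit or range.

## Working session

There is one attempt and no reset: what is moved stays moved. The work goes in short steps, Python scripts to look and compute and a shell command to move; the robot and the scene stay as the last step left them, time stands still between calls to the robot, and variables do not carry over. Pictures are saved under pics/ and viewed, at most 10 in all, crops included, and the job is handed in when it is done.

```bash
ls; mkdir -p pics; python3 - <<'E'
from rig import env, optics
import cv2, numpy as np
for n in ("scene","side","wrist"):
    c=optics.calibration(n); im=optics.get_image(n)
    cv2.imwrite(f"pics/{n}0.png",im[:,:,::-1]); print(n,c["fov_y"],c["cx"],c["cy"],np.round(c["T"],3).tolist(), {k:v for k,v in c.items() if k not in("T","fov_y","cx","cy")})
s=env.observe(); print(s["time_s"],s["position"],np.round(s["tool_rot"],3).tolist(),s["grip_width"])
E
```

```text
pics
scene 56.88897073156703 317.13876130107246 235.78354191285163 [[-0.337, 0.704, -0.625, 1.132], [0.941, 0.237, -0.24, 0.261], [-0.02, -0.669, -0.743, 0.77], [0.0, 0.0, 0.0, 1.0]] {}
side 45.92920777189722 312.67056913132126 237.4442875696317 [[-0.972, -0.169, 0.163, 0.416], [-0.235, 0.669, -0.706, 0.769], [0.01, -0.724, -0.69, 0.841], [0.0, 0.0, 0.0, 1.0]] {}
wrist 63.98627161102716 321.9175369005458 241.7126389989788 [[1.0, -0.001, -0.001, 0.551], [-0.001, -0.955, -0.297, 0.077], [-0.001, 0.297, -0.955, 0.373], [0.0, 0.0, 0.0, 1.0]] {}
0.15 [5.49768772e-01 5.10671690e-05 2.30884158e-01] [[0.0, 1.0, -0.001], [1.0, -0.0, 0.0], [0.0, -0.001, -1.0]] 0.08539676172164126
```

View pics/scene0.png

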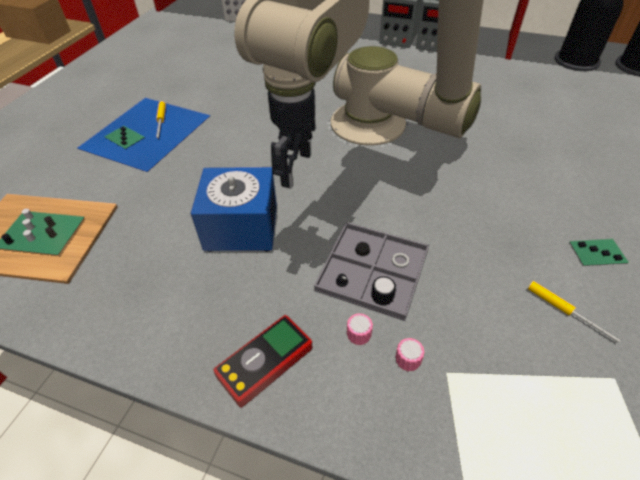

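View pics/wrist0.png

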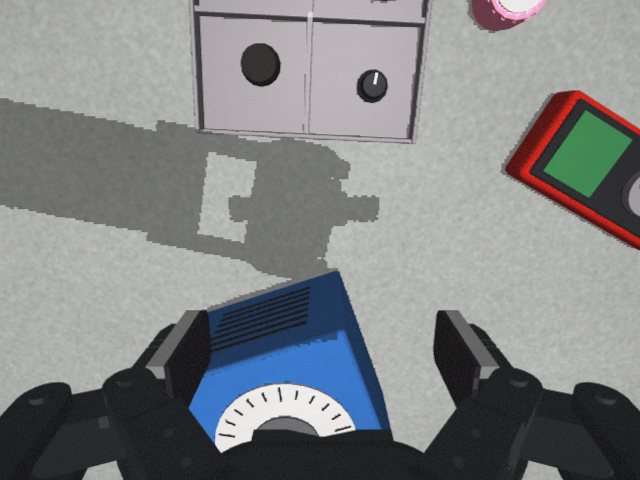

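The scene view shows the knob in the tray's near-right compartment, with its white disc near (384,285). The spindle is at about (232,186) on the blue case, and the pink look-alikes are outside the tray. The wrist view shows only part of the tray and the case. Next I'll localise the knob and spindle from the scene and side views.

```bash
cat > h.py <<'E'
from rig import env, optics
import cv2, numpy as np
def f(c): return 240/np.tan(np.radians(c["fov_y"]/2))
def ray(c,u,v,z):
    T=c["T"]; d=T[:3,:3]@np.array([(u-c["cx"])/f(c),(v-c["cy"])/f(c),1]); o=T[:3,3]
    return o+d*(z-o[2])/d[2]
def proj(c,p):
    q=np.linalg.inv(c["T"])@np.append(p,1); return q[:2]/q[2]*f(c)+[c["cx"],c["cy"]]
E
python3 - <<'E'
from h import *
c=optics.calibration("scene")
print("knob",ray(c,384,285,.042),"spindle",ray(c,232,186,.155))
k=ray(c,384,285,.042); s=ray(c,232,186,.155)
cs=optics.calibration("side"); print(proj(cs,k),proj(cs,s))
a=cv2.imread("pics/scene0.png"); b=cv2.imread("pics/side0.png")
u,v=proj(cs,k).astype(int); p,q=proj(cs,s).astype(int)
def crop(im,u,v,r): 
    u=np.clip(u,r,640-r);v=np.clip(v,r,480-r);print(u-r,v-r); return cv2.resize(im[v-r:v+r,u-r:u+r],(280,280),interpolation=cv2.INTER_CUBIC)
cv2.imwrite("pics/c1.png",np.vstack([np.hstack([crop(a,384,285,35),crop(a,232,186,35)]),np.hstack([crop(b,u,v,35),crop(b,p,q,35)])]))
E
```

```text
knob [0.60140569 0.19813046 0.042     ] spindle [ 0.53928639 -0.15295737  0.155     ]
[281.39594563 332.44722582] [356.99969046 167.62723807]
349 250
197 151
246 297
321 132
```

View pics/c1.png

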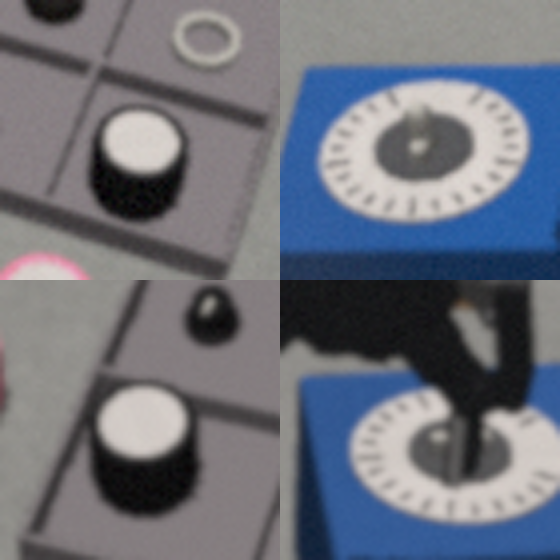

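Scene and side agree on the knob: the scene estimate projects to (281,332) in the side view, and its disc is seen at (281.5,332.6), which gives about (0.601, 0.198). In the scene view the boss is at about (233,187). I'll move over the tray and refine with the wrist camera.

```bash
python3 -m jog '[{"linear":[1,0.25,0]},{"linear":[1,0.25,0]},{"linear":[1,0.25,0]},{"linear":[1,0.25,0]},{"linear":[0.95,0.25,0]},{"linear":[0,0,0]},{"linear":[0,0,0]}]' -- 2>&1 | head -5
python3 - <<'E'
from h import *
s=env.observe(); c=optics.calibration("wrist"); w=optics.get_image("wrist"); cs=optics.calibration("side"); sd=optics.get_image("side")
print(s["time_s"],s["position"],s["q"],s["ft_force"])
np.save("pics/wT.npy",c["T"])
print("knob pred",proj(c,np.array([.6014,.1981,.042])))
cv2.imwrite("pics/w1.png",w[:,:,::-1]); cv2.imwrite("pics/s1.png",sd[:,:,::-1])
cc=optics.calibration("scene"); print(ray(cc,232.6,187,.134),ray(cs,365.9,174.1,.134), ray(cc,232.6,188.3,.131))
cv2.imwrite("pics/c2.png",np.vstack([w[:,:,::-1][::1][:480], ])) 
b=sd[130:220,300:420,::-1]; cv2.imwrite("pics/c2.png",np.hstack([cv2.resize(b,(480,360),interpolation=cv2.INTER_CUBIC),np.zeros((360,1,3),np.uint8)]))
E
```

```text
invalid input: not JSON, or not a number
0.15 [5.49768772e-01 5.10671690e-05 2.30884158e-01] [-1.23355507e+01  2.18311341e+01  7.43711662e+01  1.36008908e-04
  8.38612807e+01 -1.23348181e+01] [ 0.30232291 -0.57230049  0.06947229]
knob pred [391.67973749 -51.64623198]
[ 0.52153551 -0.16439469  0.134     ] [ 0.52136071 -0.16389364  0.134     ] [ 0.52243839 -0.16447809  0.131     ]
```

View pics/w1.png

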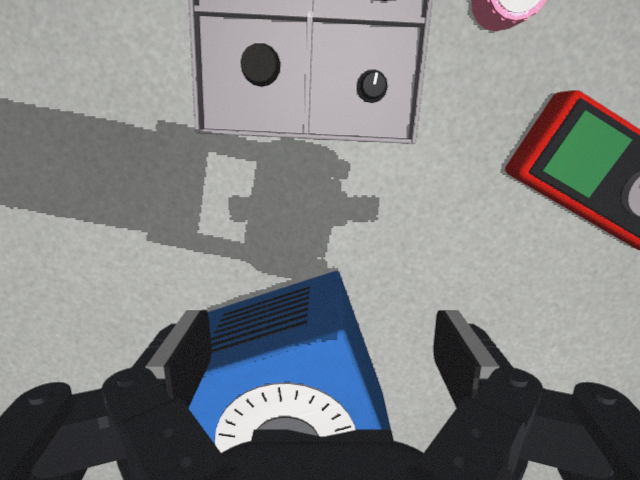

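View pics/c2.png

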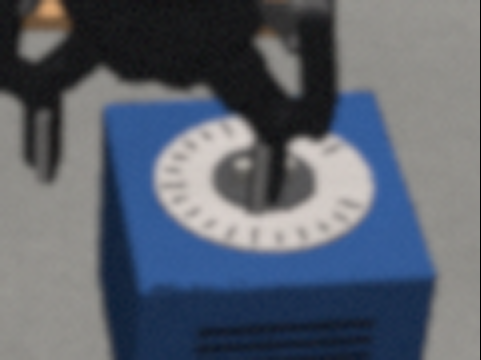

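The picture is unchanged because the call was refused over a stray argument. The scene and side boss rays do agree on the spindle, at (0.5214, -0.1641). I'll repeat the move without the stray argument.

```bash
python3 -m jog '[{"linear":[1,0.25,0]},{"linear":[1,0.25,0]},{"linear":[1,0.25,0]},{"linear":[1,0.25,0]},{"linear":[0.95,0.25,0]},{"linear":[0,0,0]},{"linear":[0,0,0]}]'
python3 - <<'E'
from h import *
s=env.observe(); c=optics.calibration("wrist"); w=optics.get_image("wrist")
print(s["time_s"],s["position"],s["q"],s["ft_force"])
np.save("pics/wT.npy",c["T"])
print("knob pred",proj(c,np.array([.6014,.1981,.042])))
cv2.imwrite("pics/w2.png",w[:,:,::-1])
g=w.min(2); u,v=proj(c,np.array([.6014,.1981,.042])).astype(int)
m=np.zeros_like(g); m[v-60:v+60,u-60:u+60]=(g[v-60:v+60,u-60:u+60]>185)
n,l,st,ce=cv2.connectedComponentsWithStats(m)
for i in range(1,n):
    if st[i,4]>300: print(st[i],ce[i],ray(c,*ce[i],.042))
E
```

```text
0.25 [5.49881628e-01 9.10688937e-06 2.31077559e-01] [-1.23373463e+01  2.18208577e+01  7.43546823e+01  1.25618638e-04
  8.38570080e+01 -1.23378293e+01] [-0.3025944  -0.34419987  0.00653619]
knob pred [391.41272431 -51.59409548]invalid input
```

View pics/w2.png

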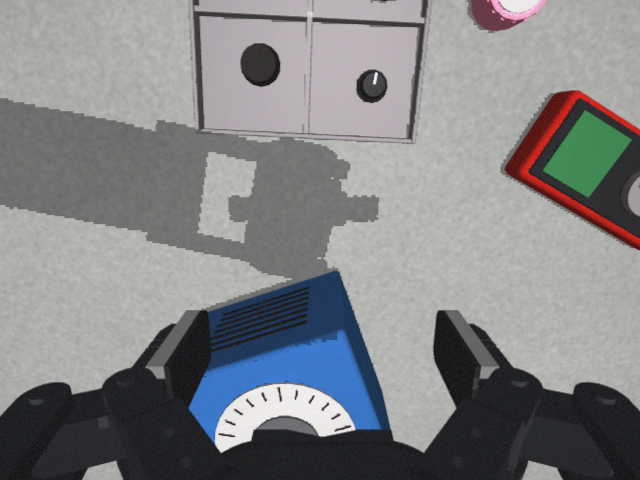

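The move was refused again and the picture is unchanged. The rows probably need a "roll" key as well.

```bash
python3 -m jog '[{"linear":[1,0.25,0],"roll":0},{"linear":[1,0.25,0],"roll":0},{"linear":[1,0.25,0],"roll":0},{"linear":[1,0.25,0],"roll":0},{"linear":[0.95,0.25,0],"roll":0},{"linear":[0,0,0],"roll":0},{"linear":[0,0,0],"roll":0}]'
cat > m.py <<'E'
from h import *
s=env.observe(); c=optics.calibration("wrist"); w=optics.get_image("wrist")
print(s["time_s"],s["position"],s["q"],s["ft_force"])
np.save("pics/wT.npy",c["T"])
print("knob pred",proj(c,np.array([.6014,.1981,.042])))
cv2.imwrite("pics/w3.png",w[:,:,::-1])
g=w.min(2); u,v=proj(c,np.array([.6014,.1981,.042])).astype(int)
m=np.zeros_like(g); m[v-70:v+70,u-70:u+70]=(g[v-70:v+70,u-70:u+70]>200)
n,l,st,ce=cv2.connectedComponentsWithStats(m)
for i in range(1,n):
    if st[i,4]>300: print(st[i],ce[i],ray(c,*ce[i],.042))
E
python3 m.py
```

```text
time_s: 0.88
position: [0.5998, 0.1998, 0.2306]
tool_rot: [[-0.003, 1.0, -0.001], [1.0, 0.003, -0.0], [-0.0, -0.001, -1.0]]
ft_force: [0.3, 0.0, 0.2]
grip_width: 0.0856
gripper_force: 0.0
0.8833 [0.59983119 0.19976919 0.23062583] [ 7.71175407e+00  3.03466393e+01  6.00593762e+01 -6.36851649e-03
  8.96401400e+01  7.53429170e+00] [0.34325609 0.00219225 0.23375138]
knob pred [322.9823629  215.54682714]
```

View pics/w3.png

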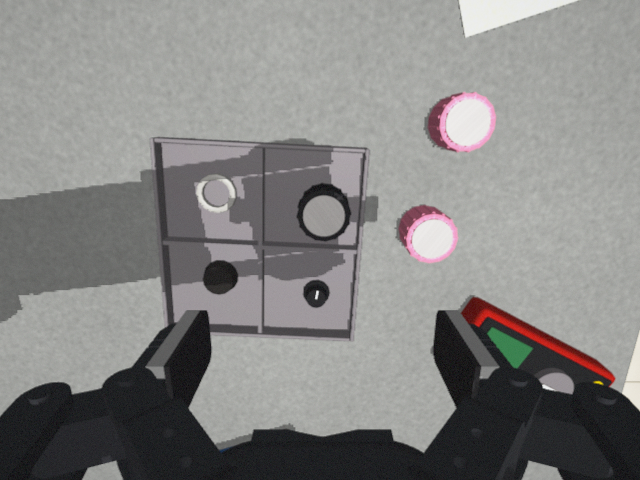

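The knob's disc centre is at (323.5,215.5), against a prediction of (323,215.5), so the position is confirmed. It sits near the right wall (u≈361) and the lower divider (v≈243). That leaves no room for fingers below the 22 mm walls, so I'll grip high with the fingers closing along world x.

```bash
python3 -m jog '[{"linear":[-0.04,0.04,0.9],"roll":0},{"linear":[0,0,0.9],"roll":0},{"linear":[0,0,0.9],"roll":0},{"linear":[0,0,0.9],"roll":0},{"linear":[0,0,0.8],"roll":0},{"linear":[0,0,0.4],"roll":0},{"linear":[0,0,0.3],"roll":0},{"linear":[0,0,0.16],"roll":0},{"linear":[0,0,0],"roll":0},{"linear":[0,0,0],"roll":0}]' 0.5 40
```

```text
time_s: 1.77
position: [0.6022, 0.196, 0.022]
tool_rot: [[0.001, 1.0, 0.002], [1.0, -0.001, 0.0], [0.0, 0.002, -1.0]]
ft_force: [0.3, -0.1, 0.0]
grip_width: 0.064
gripper_force: 0.0
```

```bash
python3 -m jog '[{"linear":[0.04,0,0.03],"roll":0},{"linear":[0,0,0],"roll":0},{"linear":[0,0,0],"roll":0},{"linear":[0,0,0],"roll":0},{"linear":[0,0,0],"roll":0},{"linear":[0,0,0],"roll":0}]' -1 60; python3 -m jog '[{"linear":[0,0,-0.1],"roll":0},{"linear":[0,0,-0.2],"roll":0},{"linear":[0,0,-0.4],"roll":0},{"linear":[0,0,-0.6],"roll":0},{"linear":[0,0,-0.8],"roll":0},{"linear":[0,0,-0.8],"roll":0},{"linear":[0,0,-0.8],"roll":0},{"linear":[0,0,-0.8],"roll":0},{"linear":[0,0,-0.6],"roll":0},{"linear":[0,0,0],"roll":0},{"linear":[0,0,0],"roll":0}]'
```

```text
time_s: 2.27
position: [0.6022, 0.1982, 0.0215]
tool_rot: [[-0.0, 1.0, 0.003], [1.0, 0.0, 0.0], [0.0, 0.003, -1.0]]
ft_force: [-1.6, 0.2, 6.7]
grip_width: 0.0444
gripper_force: 61.4
time_s: 3.18
position: [0.6017, 0.1981, 0.2254]
tool_rot: [[-0.0, 1.0, 0.003], [1.0, 0.0, 0.0], [0.0, 0.003, -1.0]]
ft_force: [-0.6, -0.5, -2.0]
grip_width: 0.0446
gripper_force: 61.6
```

```bash
python3 -m jog '[{"linear":[-0.6,-0.14,0],"roll":0},{"linear":[-0.9,-0.2,0],"roll":0},{"linear":[-0.9,-0.2,0],"roll":0},{"linear":[-0.95,-0.21,0],"roll":0},{"linear":[-0.95,-0.21,0],"roll":0},{"linear":[-0.95,-0.21,0],"roll":0},{"linear":[-0.95,-0.21,0],"roll":0},{"linear":[-0.95,-0.21,0],"roll":0},{"linear":[-0.9,-0.2,0],"roll":0},{"linear":[-0.7,-0.14,0],"roll":0},{"linear":[-0.3,-0.08,0],"roll":0},{"linear":[0,0,0],"roll":0}]'
python3 -m jog '[{"linear":[0,0,0],"roll":0},{"linear":[0,0,0],"roll":0},{"linear":[0,0,0],"roll":0}]'
cat > m2.py <<'E'
from h import *
s=env.observe(); print(s["time_s"],s["position"],s["q"][5],s["ft_force"])
c=optics.calibration("wrist"); w=optics.get_image("wrist"); sd=optics.get_image("side"); sc=optics.get_image("scene")
p=s["position"]; S=np.array([.5214,-.1641,.161])
cs=optics.calibration("side"); cc=optics.calibration("scene")
for n,k in(("w",c),("side",cs),("scene",cc)): print(n,"knobtop",proj(k,p+[0,0,.0205]),"bottom",proj(k,p+[0,0,-.0175]),"tip",proj(k,S))
def crop(im,u,v,r): 
    u=int(np.clip(u,r,640-r));v=int(np.clip(v,r,480-r));print("off",u-r,v-r); return cv2.resize(im[v-r:v+r,u-r:u+r,::-1],(400,400),interpolation=cv2.INTER_CUBIC)
cv2.imwrite("pics/c4.png",np.hstack([crop(sd,*proj(cs,(p+S)/2),50),crop(sc,*proj(cc,(p+S)/2),50)]))
cv2.imwrite("pics/w4.png",w[:,:,::-1])
E
python3 m2.py
```

```text
time_s: 4.18
position: [0.5202, -0.166, 0.2224]
tool_rot: [[0.003, 1.0, -0.002], [1.0, -0.003, 0.001], [0.001, -0.002, -1.0]]
ft_force: [-0.6, 1.0, -2.7]
grip_width: 0.0445
gripper_force: 61.6
time_s: 4.43
position: [0.5213, -0.1625, 0.2235]
tool_rot: [[-0.002, 1.0, -0.001], [1.0, 0.002, 0.001], [0.001, -0.001, -1.0]]
ft_force: [0.2, 0.3, -1.5]
grip_width: 0.0445
gripper_force: 61.6
4.4333 [ 0.52134682 -0.16254997  0.22348524] -29.854338825052587 [ 0.20376235  0.29591463 -1.53963711]
w knobtop [319.92209677 345.20605978] bottom [320.34094509 299.07856831] tip [320.75039143 266.86113873]
side knobtop [370.06223853 128.57007354] bottom [368.52263432 145.14227483] tip [366.89353511 163.33282123]
scene knobtop [224.44018894 145.24434028] bottom [227.72146182 160.57153079] tip [230.6816835  177.38562447]
off 318 100
off 178 115
```

View pics/c4.png

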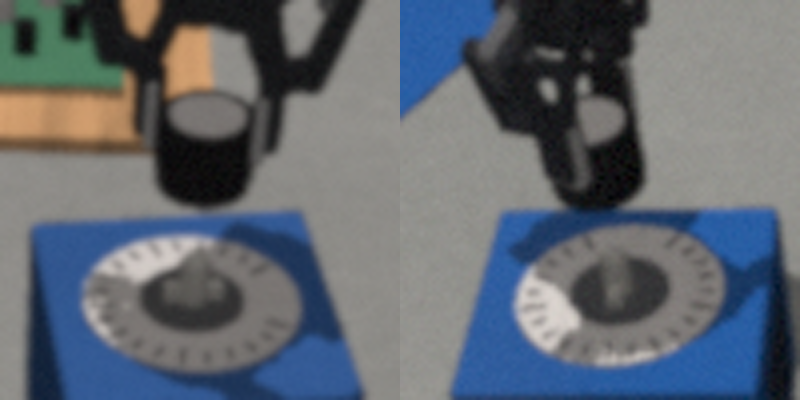

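The knob hangs level and centred in the grip: its disc is at (370,129) in the side view, against a prediction of (370.1,128.6). The spindle tip shows at about (368,162.5) in the side view and (232,177.5) in the scene view. I'll refine the axis by fitting the dial ring in both views.

```bash
python3 - <<'E'
from h import *
cs=optics.calibration("side"); cc=optics.calibration("scene")
print("tip",ray(cs,368,162.5,.161),ray(cc,232,177.5,.161))
for n,k in(("side",cs),("scene",cc)):
    im=optics.get_image(n); hsv=cv2.cvtColor(im,cv2.COLOR_RGB2HSV)
    b=proj(k,np.array([.5214,-.1641,.132])).astype(int)
    blue=((hsv[...,1]>110)&(abs(hsv[...,0].astype(int)-109)<15)).astype(np.uint8)
    m=1-blue
    box=np.zeros_like(m); box[b[1]-30:b[1]+30,b[0]-40:b[0]+40]=1; m&=box
    m[:int(proj(k,np.array([.5213,-.1625,.2]))[1])+8]=0
    nn,l,st,ce=cv2.connectedComponentsWithStats(m); i=l[b[1],b[0]]; mm=(l==i).astype(np.uint8)
    ct=max(cv2.findContours(mm,cv2.RETR_EXTERNAL,cv2.CHAIN_APPROX_NONE)[0],key=len)
    e=cv2.fitEllipseDirect(ct); print(n,st[i],e,ray(k,*e[0],.131))
    # predicted ellipse centre for a circle r=.041 at guess: perspective bias
    t=np.linspace(0,6.28,60); P=np.array([proj(k,np.array([.5214+.041*np.cos(a),-.1641+.041*np.sin(a),.131])) for a in t]).astype(np.float32)
    e2=cv2.fitEllipseDirect(P); print(" bias",ray(k,*e2[0],.131)-[.5214,-.1641,.131],e2[1])
    q=cv2.resize(im[b[1]-35:b[1]+35,b[0]-45:b[0]+45,::-1],None,fx=4,fy=4)
    o=b-[45,35]; cv2.ellipse(q,((np.array(e[0])-o+.5)*4,np.array(e[1])*4,e[2]),(0,255,0),1); cv2.imwrite(f"pics/e_{n}.png",q)
cv2.imwrite("pics/e.png",np.hstack([cv2.imread("pics/e_side.png"),cv2.imread("pics/e_scene.png")]))
E
```

```text
tip [ 0.51970036 -0.16746021  0.161     ] [ 0.52085225 -0.16126953  0.161     ]
side [ 338  158   56   36 1582] ((365.540771484375, 175.47274780273438), (34.73457336425781, 55.55302429199219), 94.5119400024414) [ 0.52174454 -0.16308491  0.131     ]
 bias [-0.00024759  0.00103396  0.        ] (24.141178131103516, 40.03469467163086)
scene [ 206  171   54   36 1520] ((232.5089874267578, 188.4120635986328), (34.792076110839844, 53.21990966796875), 80.77825164794922) [ 0.52282592 -0.16450035  0.131     ]
 bias [0.00106848 0.00043573 0.        ] (24.959611892700195, 38.42680740356445)
```

View pics/e.png

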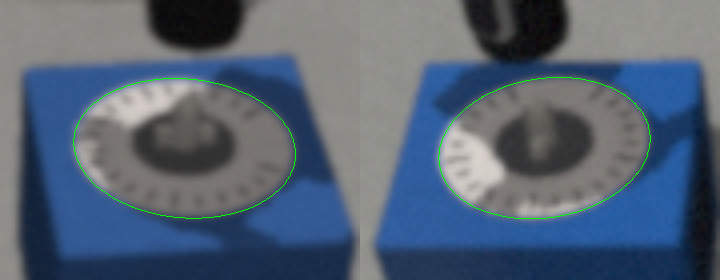

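The fitted ellipses follow the ring rim in both views. After correcting for perspective bias the axis is at about (0.5212, -0.165). I'll descend to just above the tip and then check the pose.

```bash
python3 -m jog '[{"linear":[-0.03,0,0.1],"roll":0},{"linear":[0,0,0.2],"roll":0},{"linear":[0,0,0.3],"roll":0},{"linear":[0,0,0.2],"roll":0},{"linear":[0,0,0.1],"roll":0},{"linear":[0,0,0.03],"roll":0},{"linear":[0,0,0],"roll":0},{"linear":[0,0,0],"roll":0},{"linear":[0,0,0],"roll":0}]'
```

```text
time_s: 5.43
position: [0.5214, -0.1653, 0.187]
tool_rot: [[0.0, 1.0, 0.001], [1.0, -0.0, -0.0], [-0.0, 0.001, -1.0]]
ft_force: [0.0, -0.1, -1.4]
grip_width: 0.0443
gripper_force: 61.6
```

```bash
python3 -m jog '[{"linear":[0,0,0.1],"roll":0},{"linear":[0,0,0.1],"roll":0},{"linear":[0,0,0.06],"roll":0},{"linear":[0,0,0.06],"roll":0},{"linear":[0,0,0.06],"roll":0},{"linear":[0,0,0.06],"roll":0},{"linear":[0,0,0.04],"roll":0},{"linear":[0,0,0],"roll":0},{"linear":[0,0,0],"roll":0}]'
```

```text
time_s: 6.18
position: [0.5212, -0.1652, 0.1673]
tool_rot: [[0.0, 1.0, -0.0], [1.0, -0.0, 0.0], [0.0, -0.0, -1.0]]
ft_force: [0.2, 0.1, -2.3]
grip_width: 0.0442
gripper_force: 61.6
```

```bash
python3 -m jog '[{"linear":[0,0,0.05],"roll":0},{"linear":[0,0,0.05],"roll":0},{"linear":[0,0,0.05],"roll":0},{"linear":[0,0,0.04],"roll":0},{"linear":[0,0,0.03],"roll":0},{"linear":[0,0,0],"roll":0},{"linear":[0,0,0],"roll":0}]'
```

```text
time_s: 6.77
position: [0.5212, -0.1653, 0.1593]
tool_rot: [[-0.0, 1.0, 0.001], [1.0, 0.0, -0.001], [-0.001, 0.001, -1.0]]
ft_force: [-2.0, 0.8, 6.2]
grip_width: 0.0446
gripper_force: 62.4
```

Contact is at TCP z = 0.1593, the expected riding height. I'll add a light push and turn.

```bash
python3 -m jog '[{"linear":[0,0,0.03],"roll":0.5},{"linear":[0,0,0.01],"roll":1},{"linear":[0,0,0],"roll":1},{"linear":[0,0,0],"roll":1},{"linear":[0,0,0],"roll":1},{"linear":[0,0,0],"roll":1},{"linear":[0,0,0],"roll":0}]'; python3 -c "
from rig import env; print(env.observe()['q'][5],env.observe()['wrist_torque'])"
```

```text
time_s: 7.35
position: [0.5225, -0.166, 0.1593]
tool_rot: [[0.466, 0.885, 0.005], [0.885, -0.466, -0.003], [-0.0, 0.006, -1.0]]
ft_force: [0.2, -0.6, 13.0]
grip_width: 0.044
gripper_force: 63.1
-2.234729032393587 [ 0.05309556  0.04695593 -0.04975718]
```

```bash
python3 -m jog '[{"linear":[0,0,0],"roll":0.8},{"linear":[0,0,0],"roll":0.8},{"linear":[0,0,0],"roll":0.8},{"linear":[0,0,0],"roll":0.8},{"linear":[0,0,0],"roll":0.8},{"linear":[0,0,0],"roll":0.8},{"linear":[0,0,0],"roll":0.8},{"linear":[0,0,0],"roll":0.8}]'; python3 -c "
from rig import env; print(env.observe()['q'][5],env.observe()['wrist_torque'])"
```

```text
time_s: 8.02
position: [0.5226, -0.166, 0.1593]
tool_rot: [[0.863, 0.505, 0.005], [0.505, -0.863, -0.003], [0.003, 0.005, -1.0]]
ft_force: [-0.8, 0.6, 12.5]
grip_width: 0.0444
gripper_force: 62.9
29.690174846927462 [-0.05029382 -0.01399729  0.11045176]
```

```bash
python3 -m jog '[{"linear":[0,0,0],"roll":0.8},{"linear":[0,0,0],"roll":0.8},{"linear":[0,0,0],"roll":0.8},{"linear":[0,0,0],"roll":0.8},{"linear":[0,0,0],"roll":0.8},{"linear":[0,0,0],"roll":0.8},{"linear":[0,0,0],"roll":0.8},{"linear":[0,0,0],"roll":0.8}]'; python3 -c "
from rig import env; print(env.observe()['q'][5],env.observe()['wrist_torque'])"
```

```text
time_s: 8.68
position: [0.5225, -0.1661, 0.1593]
tool_rot: [[1.0, -0.029, 0.005], [-0.029, -1.0, -0.003], [0.005, 0.003, -1.0]]
ft_force: [0.0, -0.3, 12.7]
grip_width: 0.0449
gripper_force: 62.9
61.688295063285665 [-0.1000551   0.0135075   0.05277713]
```

```bash
python3 -m jog '[{"linear":[0,0,0],"roll":0.8},{"linear":[0,0,0],"roll":0.8},{"linear":[0,0,0],"roll":0.8},{"linear":[0,0,0],"roll":0.8},{"linear":[0,0,0],"roll":0.8},{"linear":[0,0,0],"roll":0.8},{"linear":[0,0,0],"roll":0.8},{"linear":[0,0,0],"roll":0.8}]'; python3 -c "
from rig import env; print(env.observe()['q'][5],env.observe()['wrist_torque'])"
```

```text
time_s: 9.35
position: [0.5223, -0.1659, 0.1589]
tool_rot: [[0.832, -0.555, 0.004], [-0.555, -0.832, -0.003], [0.005, -0.0, -1.0]]
ft_force: [-0.9, 0.4, 9.1]
grip_width: 0.0442
gripper_force: 62.6
93.69374338614455 [-0.02294777 -0.02211779  0.04062559]
```

z has eased by 0.4 mm and the force has fallen, so the slot may be reaching the lugs. I'll go on in finer steps with a little more push.

```bash
python3 -m jog '[{"linear":[0,0,0.02],"roll":0},{"linear":[0,0,0],"roll":0},{"linear":[0,0,0],"roll":0.5},{"linear":[0,0,0],"roll":0.5},{"linear":[0,0,0],"roll":0.5},{"linear":[0,0,0],"roll":0.5}]'; python3 -c "
from rig import env; print(env.observe()['q'][5],env.observe()['wrist_torque'])"
```

```text
time_s: 9.85
position: [0.5215, -0.1655, 0.1563]
tool_rot: [[0.724, -0.69, 0.001], [-0.69, -0.724, -0.001], [0.001, -0.0, -1.0]]
ft_force: [0.9, -0.7, -2.4]
grip_width: 0.0447
gripper_force: 62.0
103.62841895932361 [-0.1193366  -0.19797783  0.05392319]
```

It has dropped in: z is 0.1563 with no contact force. I'll press down to home.

```bash
python3 -m jog '[{"linear":[0,0,0.04],"roll":0},{"linear":[0,0,0.04],"roll":0},{"linear":[0,0,0.04],"roll":0},{"linear":[0,0,0.03],"roll":0},{"linear":[0,0,0],"roll":0},{"linear":[0,0,0],"roll":0}]'; python3 -c "
from rig import env; print(env.observe()['q'][5],env.observe()['wrist_torque'])"
```

```text
time_s: 10.35
position: [0.5215, -0.1656, 0.1514]
tool_rot: [[0.726, -0.688, 0.002], [-0.688, -0.726, -0.002], [0.002, -0.0, -1.0]]
ft_force: [-2.1, 0.5, 10.2]
grip_width: 0.0443
gripper_force: 63.2
103.44421485522882 [-0.16612559  0.43475568  0.02816709]
```

It stopped at 0.1514 with 10 N, which is 7.9 mm below the riding height, so it is home. I'll release and retreat straight up.

```bash
python3 -m jog '[{"linear":[0,0,0],"roll":0},{"linear":[0,0,0],"roll":0},{"linear":[0,0,0],"roll":0},{"linear":[0,0,0],"roll":0},{"linear":[0,0,0],"roll":0},{"linear":[0,0,0],"roll":0}]' 0.8; python3 -m jog '[{"linear":[0,0,-0.1],"roll":0},{"linear":[0,0,-0.2],"roll":0},{"linear":[0,0,-0.4],"roll":0},{"linear":[0,0,-0.7],"roll":0},{"linear":[0,0,-0.8],"roll":0},{"linear":[0,0,-0.8],"roll":0},{"linear":[0,0,-0.6],"roll":0},{"linear":[0,0,-0.3],"roll":0},{"linear":[0,0,0],"roll":0},{"linear":[0,0,0],"roll":0},{"linear":[0,0,0],"roll":0}]'
python3 - <<'E'
from h import *
cs=optics.calibration("side"); cc=optics.calibration("scene"); o=[]
for n,k in(("side",cs),("scene",cc)):
    im=optics.get_image(n); b=proj(k,np.array([.5214,-.1652,.172])); u,v=b.astype(int)
    print(n,"disc predicted home",b,"riding",proj(k,np.array([.5214,-.1652,.180])),"off",u-40,v-40)
    o.append(cv2.resize(im[v-40:v+40,u-40:u+40,::-1],(400,400),interpolation=cv2.INTER_CUBIC))
cv2.imwrite("pics/fin.png",np.hstack(o))
E
```

```text
time_s: 10.85
position: [0.5211, -0.1652, 0.15]
tool_rot: [[0.725, -0.688, -0.0], [-0.688, -0.725, 0.0], [-0.0, 0.0, -1.0]]
ft_force: [-0.3, -0.6, 0.3]
grip_width: 0.077
gripper_force: 0.0
time_s: 11.77
position: [0.5208, -0.165, 0.3051]
tool_rot: [[0.725, -0.688, -0.002], [-0.688, -0.725, 0.001], [-0.002, 0.0, -1.0]]
ft_force: [-0.1, -0.7, -0.4]
grip_width: 0.0769
gripper_force: 0.0
side disc predicted home [367.3997007  158.55848476] riding [367.70519066 155.27668475] off 327 118
scene disc predicted home [229.34334551 173.24732038] riding [228.69905474 170.27062771] off 189 133
```

View pics/fin.png

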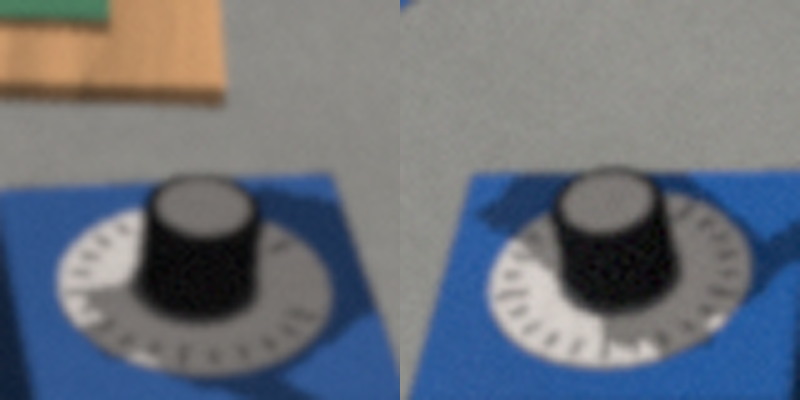

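The knob sits level on the boss. Its disc is at (367.8,159.2) in the side view and (230.6,173.6) in the scene view, matching the home predictions to about a pixel. The riding height would put it about 3 px higher. The gripper is well clear, so I'm handing in.

```bash
python3 -c "
from rig import env; print(env.close_job())"
```

```text
the job is handed in; nothing more can be done
None
```

The black knob is refitted on the transformer spindle, fully home, level and let go; I handed the job in at about 12 s on the robot clock, and the hand-in gave no verdict.

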